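# Screw box from the back of the supply tray

## Task

The box of hinge screws for this door's hardware kit stands at the back of the dark wooden supply tray, boxed in by the stain tin, the glue bottle and the jar of dowels. Stand all three containers aside on the plywood drip board, then put the screw box upright into the empty compartment of the kit tray beside the hinges, and after that put every container back upright on the very spot in the supply tray where it stood. Leave the other things on the bench where they are.

Things in the scene. Friction and masses are not known exactly. Their poses are not given: they have to be found in the camera images.
- stain_tin: Bare steel stain tin with a blank paper band, a plain upright cylinder 62 mm in diameter (64 mm at the rim on top) and 125 mm tall, about 0.34 kg. Stands in the supply tray at the start. Origin: centre of its underside; z up along its axis; its yaw means nothing.
- glue_bottle: White plastic glue bottle: round body 58 mm in diameter up to 95 mm height, sloping shoulder up to 120 mm, then a firm orange cap 28 mm in diameter from 120 to 152 mm (it can be lifted by the cap) and a 10 mm nozzle up to 165 mm; about 0.3 kg. Stands in the supply tray at the start. Origin: centre of its underside; z up; yaw means nothing.
- dowel_jar: Glass jar of wooden dowels with a black screw lid: body 60 mm in diameter, lid 62 mm in diameter from 100 mm to its top at 120 mm; about 0.28 kg. Stands in the supply tray at the start. Origin: centre of its underside; z up; yaw means nothing.
- screw_box: Closed cardboard box of screws, 44 (its x) x 60 (its y) x 50 mm tall, about 0.3 kg, in the middle of the back of the supply tray, its y along the tray's y. One container stands close in front of it and one close at each end (gaps 5 to 12 mm); 10 mm to the tray's back wall. Origin: centre of its underside; z up.
- supply_tray: Dark wooden tray fixed on the bench, 158 (x) x 250 (y) mm, walls 5 mm, floor top 6 mm above the bench. Front and side walls 22 mm high over the bench; back wall (+x) and the rear third of the sides 55 mm. The containers stand near tray (x, y) = (-18, 0), (28, 68) and (28, -68) mm, which on which differs from start to start; the screw box near (42, 0). Origin: centre of underside; z up.
- kit_tray: Shallow grey plastic tray fixed on the bench, 192 (its x) x 108 (its y) mm, walls and one cross divider 4 mm thick, 14 mm high over the bench, floor 4 mm. Its -x compartment (108 mm) holds two steel cabinet hinges (up to 21 mm high, fixed); its +x one is empty. Lies on the robot's left or right, the drip board on the other side. Origin: centre of its underside; z up.
- empty_place (a point): Centre of the floor of the kit tray's empty compartment, 4 mm above the bench; the compartment measures 72 (x) x 100 (y) mm inside. Axes as the kit tray's.
- drip_board: Plywood offcut with old ring stains, pinned to the bench: 290 (its x) x 140 (its y) x 9 mm; the side area on which the containers are stood (upper face 9 mm above the bench). Empty at the start. Origin: centre of the underside; z up.
- tape_measure: Bystander: yellow tape measure standing on the bench in front of the supply tray, 75 x 42 x 60 mm tall. Not to be moved. Origin: centre of its underside.
- screwdriver: Bystander: screwdriver lying crosswise on the bench in front of the supply tray, 190 mm long, 26 mm high at most. Not to be moved. Origin: under the middle of its length; handle towards its -x.

How it is judged:
On the way, in this order (a step that is already met when the one before it is completed fails the run):
1. all three containers stand upright on the drip board at the same time (x of stain_tin in the frame of drip_board between -0.145 and 0.145 m and y of stain_tin in the frame of drip_board between -0.07 and 0.07 m and z of stain_tin in the frame of drip_board between 0.005 and 0.013 m and angle between each of stain_tin, glue_bottle, dowel_jar's own z axis and vertical below 0.1 rad and x of glue_bottle in the frame of drip_board between -0.145 and 0.145 m and y of glue_bottle in the frame of drip_board between -0.07 and 0.07 m and z of glue_bottle in the frame of drip_board between 0.005 and 0.013 m and x of dowel_jar in the frame of drip_board between -0.145 and 0.145 m and y of dowel_jar in the frame of drip_board between -0.07 and 0.07 m and z of dowel_jar in the frame of drip_board between 0.005 and 0.013 m), for 0.2 s.
2. the screw box stands in the empty compartment of the kit tray (x of screw_box in the frame of empty_place between -0.018 and 0.018 m and y of screw_box in the frame of empty_place between -0.03 and 0.03 m and z of screw_box in the frame of empty_place between -0.003 and 0.004 m and angle between screw_box's own z axis and vertical below 0.08 rad), for 0.2 s.
At the end, for the whole second after the job is handed in: The screw box stands upright on the floor of the kit tray's empty compartment (centre within 18 mm in x, 30 mm in y of its middle), and the tin, bottle and jar each stand upright within 15 mm of the spot where they stood at the start, all at rest (all of step 2 and linear speed of each of screw_box, stain_tin, glue_bottle, dowel_jar below 0.02 m/s and distance of each of stain_tin, glue_bottle, dowel_jar from where it was at the start of the episode below 0.015 m and angle between each of stain_tin, glue_bottle, dowel_jar's own z axis and vertical below 0.08 rad); the robot touches nothing.
It fails at once if the tape measure is pushed out of its place (more than 25 mm) (distance of tape_measure from where it was at the start of the episode above 0.025 m).
It fails at once if the screwdriver is pushed out of its place (more than 25 mm) (distance of screwdriver from where it was at the start of the episode above 0.025 m).
It fails at once if a container or the screw box is tipped over (leaning more than 0.6 rad) (angle between any of stain_tin, glue_bottle, dowel_jar, screw_box's own z axis and vertical above 0.6 rad).
It also fails if it takes over 138 s, if anything falls off the work surface, if the arm or the gripper's body presses on something with over 40 N, if the wrist force passes 120 N, or if a joint passes its speed limit or range.

## Robot

A 6-joint arm with a two-finger parallel gripper is mounted at the origin on the work surface. World frame = base frame: x ahead of the robot, y to its left, z up, the work surface at z = 0. Lengths are in m, angles in rad, forces in N, time in s.
With the tool pointing down it reaches from about 0.375 to 0.9 m from the base axis. Payload 3.1 kg.
Tool frame: the origin (TCP) lies between the finger pads; the fingertips stand 19 mm ahead of it and the grasp point (between the pads) is the TCP; z points along the fingers, y is the direction in which the jaws open and shut (so a half turn about z gives the same grasp; the last joint's range is limited). The gripper opens to 85 mm and grips with 20 to 120 N. Pads are 22 mm wide; open, the fingers measure 114 mm over their backs; the gripper's body (76 mm by 85 mm) begins 54 mm behind the grasp point. The pads swing forward as they close: fully open they stand 13 mm farther back than shut.
Start: joints at [-1.361, 0.527, 1.433, -0, 1.181, -0.178], TCP at [0.237, -0.578, 0.25] pointing down, gripper open.
Joint ranges: [-3.08, 3.08], [-0.75, 2.2], [0.22, 2.44], [-1.43, 4.57], [0, 2.65], [-2.85, 2.85]. Speed limits (rad/s): [2.79, 2.79, 3.14, 3.14, 3.14, 3.14].

## Interface

Orientations are given as a unit quaternion [x, y, z, w].
In Python, from station import manip, optics, job gives the robot as it stands.
- The arm moves only by the shell command python3 -m inch 'ROWS' [OPENING] [FORCE]. ROWS is JSON, one flat list of numbers, 4 for each row, row after row: the shift along the world's x, y, z in cm, then the turn about the world's z in rad. A call has 1 to 20 rows; each row shifts and turns the commanded pose from where the row before left it; what a row does not reach is not made up. A row lasts 1/8 s, in which the tool goes at most 62.5 mm and 10.7 degrees, less where a joint would pass 70% of its speed; a pose out of reach is approached as far as the arm can. A call with a gripper value outside its range is refused whole. OPENING is the opening in per cent of the stroke, from 0 (shut) to 100 (fully open), set as the call begins (- or left out, the last holds). The fingers move at their own pace and stop on an object; FORCE is the grip in N (left out, the last holds). Time passes only in rows, so rows that do not move let the fingers close. It gives the time, the measured TCP pose, the force and the opening at its end, in the units of the state.
- manip.sense(): the state, without advancing time (a new reading comes with each control period).
- optics.snapshot(name): name is "scene" or "top" or "wrist"; returns (picture, depth): 400x640x3 uint8, red, green, blue; 400x640 float32, m along the optical axis (not along the pixel's ray), 0 where there is no reading.
- optics.camera_model(name): a dict with "mtx" (3x3 intrinsics, pixels), "dist_coeffs" ([k1, k2, p1, p2, k3] as OpenCV has them; the pictures are not rectified), "camera_from_world" (4x4, takes a point from world to camera coordinates); the wrist camera has in their place "tool_from_camera" (4x4, takes a point from camera to tool coordinates, whose origin is the TCP and whose axes are the flange's). Camera axes: x right, y up, looking along -z (the intrinsics and any distortion apply to the point x, -y, -z); pixel columns grow to the right and rows downward; lengths in m; the calibration is good to about 2 mm. A picture is of the moment at which its call begins: read the wrist's pose just before it. camera_model takes no time and is no camera call.
- job.sign_off(): hands the job in, once; it reports no verdict.
The state is a dict: "t": time; "q": joint angles; "qd": joint speeds; "tau": joint torques, N m; "tcp_pos": TCP position; "tool_rot": TCP orientation; "force": force on the tool from outside, world axes, zero at the start; "ft_torque": the same for the moment, N m; "finger_gap": opening from 0.0 (shut) to 1.0 (fully open).
Only numpy, scipy, OpenCV 4.12 (cv2) and the standard library are available. Lean on these libraries where they do the work, as an engineer would, in place of code of your own. Each camera call takes 0.05 s, during which the arm holds its last target.

## Working session

There is one attempt and no reset: what is moved stays moved. The work goes in short steps, Python scripts to look and compute and a shell command to move; the robot and the scene stay as the last step left them, time stands still between calls to the robot, and variables do not carry over. Pictures are saved under pics/ and viewed, and the job is handed in when it is done.

```bash
mkdir -p pics; ls
cat > h.py <<'E'
import numpy as np, cv2
from station import manip, optics, job
def snap(name, fn=None):
    s=manip.sense(); rgb,d=optics.snapshot(name)
    if fn: cv2.imwrite('pics/'+fn+'.png', rgb[:,:,::-1])
    np.savez('last_%s.npz'%name, rgb=rgb,d=d,tcp=s['tcp_pos'],rot=s['tool_rot'])
    return rgb,d
E
python3 - <<'E'
from h import *
s=manip.sense(); print(s)
for n in ['scene','top','wrist']:
    snap(n,n+'0'); m=optics.camera_model(n)
    print(n,{k:np.round(v,4).tolist() for k,v in m.items()})
E
```

```text
pics
{'t': 0.0, 'q': array([-1.36051893e+00,  5.28457750e-01,  1.43388085e+00, -2.44286793e-05,
        1.18140959e+00, -1.78486326e-01]), 'qd': array([-1.35519824e-03,  4.64900260e-04, -8.89634988e-04, -1.03287755e-03,
       -2.05059818e-03, -9.38078370e-05]), 'tau': array([ 5.47393993e-04, -4.42347836e+01, -1.78028637e+01, -2.53345561e-04,
        8.48165917e-03, -2.72438336e-05]), 'tcp_pos': array([ 0.23679056, -0.57768587,  0.24934557]), 'tool_rot': array([ 9.81165789e-01,  1.93164523e-01, -2.84246164e-05, -1.07745678e-03]), 'force': array([ 0.43928808, -0.24986232,  0.2327019 ]), 'ft_torque': array([0.01448584, 0.02217569, 0.03872688]), 'finger_gap': 0.9982690798800231}
scene {'mtx': [[386.3095, 0.0, 313.3852], [0.0, 386.3095, 195.1303], [0.0, 0.0, 1.0]], 'dist_coeffs': [-0.0501, 0.0, 0.0, 0.0, 0.0], 'camera_from_world': [[-0.3624, 0.932, -0.0099, 0.1887], [-0.6353, -0.2393, 0.7342, 0.3009], [0.6819, 0.2724, 0.6788, -1.3907], [0.0, 0.0, 0.0, 1.0]]}
top {'mtx': [[417.9339, 0.0, 318.7037], [0.0, 417.9339, 205.753], [0.0, 0.0, 1.0]], 'dist_coeffs': [-0.0335, 0.0, 0.0, 0.0, 0.0], 'camera_from_world': [[0.0011, -1.0, -0.0045, -0.0105], [0.9985, 0.0009, 0.0539, -0.5095], [-0.0539, -0.0046, 0.9985, -0.8338], [0.0, 0.0, 0.0, 1.0]]}
wrist {'mtx': [[333.5445, 0.0, 316.8305], [0.0, 333.5445, 196.8073], [0.0, 0.0, 1.0]], 'dist_coeffs': [-0.009, 0.0, 0.0, 0.0, 0.0], 'tool_from_camera': [[0.0003, 0.954, 0.2998, 0.0763], [1.0, -0.0004, 0.0002, 0.0002], [0.0003, 0.2998, -0.954, -0.1244], [0.0, 0.0, 0.0, 1.0]]}
```

View pics/top0.png

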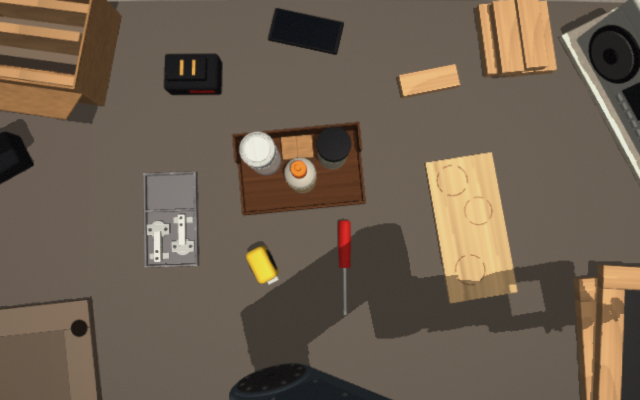

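View pics/scene0.png

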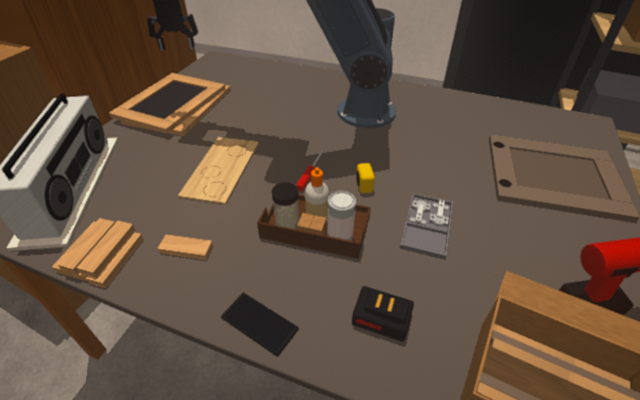

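Run:
```python
import numpy as np
for n in ['top','scene']:
    d=np.load(f'last_{n}.npz')['d']; print((d>0).mean(), d[d>0].min(), d.max())
```

```text
0.99590234375 0.43405634 1.6709687
0.99598828125 0.55947435 3.6864994
```

The top view shows the supply tray at (300,167), with the tin back-left at (258,150), the jar back-right (333,148), the bottle in front at (300,173) and the screw box at (297,147). The kit tray is at (171,219) with its empty compartment at the far end (171,190). The drip board is at (470,227), the tape measure at (262,265) and the screwdriver at (345,262).

```bash
cat >> h.py <<'E'
from scipy.spatial.transform import Rotation as R
def rays(name,uv,d=None):
    m=optics.camera_model(name); uv=np.asarray(uv,float).reshape(-1,1,2)
    n=cv2.undistortPoints(uv,m['mtx'],m['dist_coeffs']).reshape(-1,2)
    v=np.c_[n[:,0],-n[:,1],-np.ones(len(n))]
    if name=='wrist':
        z=np.load('last_wrist.npz'); T=np.eye(4);T[:3,:3]=R.from_quat(z['rot']).as_matrix();T[:3,3]=z['tcp']
        W=T@m['tool_from_camera']
    else: W=np.linalg.inv(m['camera_from_world'])
    return W[:3,3], v@W[:3,:3].T
def plane(name,uv,z):
    o,v=rays(name,uv); return o+v*((z-o[2])/v[:,2:3])
def cloud(name):
    z=np.load(f'last_{name}.npz'); d=z['d']; h,w=d.shape
    g=np.stack(np.meshgrid(np.arange(w),np.arange(h)),-1).reshape(-1,2)
    o,v=rays(name,g); P=(o+v*d.reshape(-1,1)).reshape(h,w,3); P[d==0]=np.nan
    return P,z['rgb']
E
python3 - <<'E'
from h import *
for cam in ['top','scene']:
    P,rgb=cloud(cam); X,Y,Z=P[...,0],P[...,1],P[...,2]
    print(cam)
    reg=(X>.4)&(X<.72)&(Y>-.15)&(Y<.2)
    if cam=='top': print('bench z',np.nanmedian(Z[(X>.3)&(X<.4)&(Y>.2)&(Y<.25)]))
    for nm,lo,hi in [('z>.112',.112,.2),('>.14',.14,.2),('box',.045,.064)]:
        m=(reg&(Z>lo)&(Z<hi)).astype(np.uint8)
        n,l,st,c=cv2.connectedComponentsWithStats(m)
        for i in range(1,n):
            if st[i,4]>25:
                q=P[l==i]; (cc,r)=cv2.minEnclosingCircle(q[:,:2].astype(np.float32))
                rr=cv2.minAreaRect(q[:,:2].astype(np.float32))
                print(nm,st[i,4],np.round(c[i]),'circ',np.round(cc,4),round(r,4),'z',np.round(np.percentile(q[:,2],[5,50,95]),3),'rect',rr)
P,rgb=cloud('top');X,Y,Z=P[...,0],P[...,1],P[...,2]
hsv=cv2.cvtColor(rgb,cv2.COLOR_RGB2HSV)
def comp(m,nm,mi=400):
    n,l,st,c=cv2.connectedComponentsWithStats(m.astype(np.uint8))
    for i in range(1,n):
        if st[i,4]>mi:
            q=P[l==i]; print(nm,st[i,4],np.round(c[i]),np.round(q.mean(0),3),[np.round(t,4) for t in cv2.minAreaRect(q[:,:2].astype(np.float32))])
comp((Y<-.25)&(Y>-.52)&(X>.2)&(X<.7)&(hsv[...,1]>70)&(Z>.004)&(Z<.018),'board')
comp((Z>.0025)&(Z<.03)&(Y>.2)&(Y<.42)&(X>.25)&(X<.66),'kit')
comp((Z>.004)&(Z<.2)&(Y>-.16)&(Y<.2)&(X>.46)&(X<.72),'tray')
comp((Z>.004)&(Z<.2)&(Y>-.16)&(Y<.2)&(X>.2)&(X<.46),'bystanders',100)
E
```

```text
top
bench z 0.0007537353928969703
z>.112 967 [333. 143.] circ [ 0.6153 -0.0362] 0.0311 z [0.124 0.127 0.129] rect ((0.6149961948394775, -0.035664815455675125), (0.06044476851820946, 0.06148487329483032), 89.8190689086914)
z>.112 1040 [257. 149.] circ [0.6042 0.0994] 0.0318 z [0.127 0.131 0.133] rect ((0.6041731834411621, 0.09921753406524658), (0.06202949583530426, 0.06233055889606476), 19.640968322753906)
z>.112 644 [299. 172.] circ [0.5653 0.0249] 0.0264 z [0.113 0.121 0.165] rect ((0.5649544596672058, 0.02512318082153797), (0.05056370049715042, 0.050483155995607376), 0.4616174101829529)
>.14 232 [298. 168.] circ [0.5657 0.0249] 0.0141 z [0.147 0.161 0.172] rect ((0.5652430653572083, 0.024519897997379303), (0.026691926643252373, 0.027084605768322945), 43.32268524169922)
box 421 [319. 129.] circ [0.6361 0.006 ] 0.1002 z [0.047 0.055 0.058] rect ((0.6599524617195129, 0.0018833130598068237), (0.2001306414604187, 0.050858765840530396), 80.16602325439453)
box 145 [236. 143.] circ [0.6224 0.139 ] 0.0324 z [0.047 0.055 0.058] rect ((0.6284394860267639, 0.15145809948444366), (0.030118955299
[... 2149 characters left out ...]
63] rect ((0.623435378074646, 0.10841283947229385), (0.023501243442296982, 0.0592883825302124), 18.03957176208496)
board 9347 [472. 229.] [ 0.462 -0.323  0.01 ] [array([ 0.4678, -0.3205]), array([0.2929, 0.1429]), np.float64(8.8182)]
kit 4986 [171. 219.] [0.482 0.293 0.009] [array([0.4828, 0.2977]), array([0.2003, 0.1265]), np.float64(1.2523)]
tray 10187 [299. 168.] [0.581 0.027 0.052] [array([0.5884, 0.0316]), array([0.1731, 0.2677]), np.float64(5.281)]
bystanders 600 [344. 259.] [ 0.403 -0.061  0.022] [array([ 0.3754, -0.0611]), array([0.1663, 0.0245]), np.float64(0.1628)]
bystanders 862 [262. 265.] [0.394 0.099 0.054] [array([0.3911, 0.1002]), array([0.0788, 0.0422]), np.float64(28.3835)]
```

```bash
python3 -m inch '[1.94,3.55,0,0.075, 1.94,3.55,0,0.075, 1.94,3.55,0,0.075, 1.94,3.55,0,0.075, 1.94,3.55,0,0.075, 1.94,3.55,0,0.075, 1.94,3.55,0,0.075, 1.94,3.55,0,0.075, 1.94,3.55,0,0.075, 1.94,3.55,0,0.075, 1.94,3.55,0,0.075, 1.94,3.55,0,0.075, 1.94,3.55,0,0.075, 1.94,3.55,0,0.075, 1.94,3.55,0,0.075, 1.94,3.55,0,0.075, 1.94,3.55,0,0.075, 0,0,0,0, 0,0,0,0]' 100 40
python3 - <<'E'
from h import *
snap('wrist','w1'); s=manip.sense(); print(s['q'], s['tcp_pos'])
P,rgb=cloud('wrist');X,Y,Z=P[...,0],P[...,1],P[...,2]
print(np.nanmedian(Z))
reg=(X>.4)&(X<.72)&(Y>-.15)&(Y<.2)
for lo,hi in [(.112,.14),(.14,.2),(.045,.064)]:
    n,l,st,c=cv2.connectedComponentsWithStats((reg&(Z>lo)&(Z<hi)).astype(np.uint8))
    for i in range(1,n):
        if st[i,4]>200:
            q=P[l==i]; cc,r=cv2.minEnclosingCircle(q[:,:2].astype(np.float32)); print(lo,st[i,4],np.round(c[i]),np.round(cc,4),round(r,4),np.round(q[:,2].mean(),4))
E
```

```text
t: 2.52
tcp_pos: [0.5661, 0.025, 0.2499]
tool_rot: [0.673, 0.739, -0.001, -0.0]
force: [-0.4, 0.3, 0.7]
finger_gap: 1.001
[-1.53633721e-01  4.49597900e-01  1.58086585e+00 -5.34218383e-04
  1.11226912e+00 -2.45509630e-01] [0.56607255 0.02452978 0.25003174]
0.001529433165289723
0.112 6524 [381.  97.] [0.6038 0.1006] 0.0318 0.1305
0.112 1830 [317. 179.] [0.5655 0.0265] 0.0262 0.1192
0.112 4215 [368. 264.] [ 0.6147 -0.0351] 0.0315 0.1258
0.14 1444 [317. 204.] [0.5655 0.0262] 0.0142 0.1603
0.045 797 [403.  41.] [0.6226 0.1396] 0.0332 0.0542
0.045 1791 [156.  67.] [0.4072 0.1079] 0.026 0.0579
0.045 981 [409. 190.] [0.6628 0.0079] 0.0759 0.0537
0.045 2637 [374. 170.] [0.6214 0.0346] 0.0366 0.0564
0.045 325 [353. 212.] [ 0.6115 -0.0259] 0.0284 0.0547
```

The wrist depth agrees to about 1 mm: bottle (0.5657,0.026), tin (0.604,0.1003), jar (0.615,-0.035), box (0.622,0.034). Next I descend on the cap and grip it.

```bash
python3 -m inch '[0,0.1,-2.5,0, 0,0,-2.5,0, 0,0,-2.5,0, 0,0,-2,0, 0,0,-0.9,0, 0,0,0,0]' 
python3 -m inch '[0,0,0,0, 0,0,0,0, 0,0,0,0, 0,0,0,0, 0,0,0,0, 0,0,0,0]' 0 40
python3 -m inch '[0,0,1,0, 0,0,2,0, 0,0,3,0, 0,0,4,0, 0,0,4,0, 0,0,0,0]'
python3 - <<'E'
from h import *
snap('scene','s2')
E
```

```text
t: 3.32
tcp_pos: [0.5663, 0.0254, 0.146]
tool_rot: [0.674, 0.739, -0.0, -0.0]
force: [-0.2, 0.1, 0.3]
finger_gap: 0.998
t: 4.08
tcp_pos: [0.5668, 0.0262, 0.1469]
tool_rot: [0.673, 0.739, 0.0, 0.0]
force: [-1.7, -0.5, 6.4]
finger_gap: 0.314
t: 4.82
tcp_pos: [0.5688, 0.026, 0.2896]
tool_rot: [0.673, 0.739, 0.002, 0.003]
force: [0.1, -0.6, -2.5]
finger_gap: 0.317
```

View pics/s2.png

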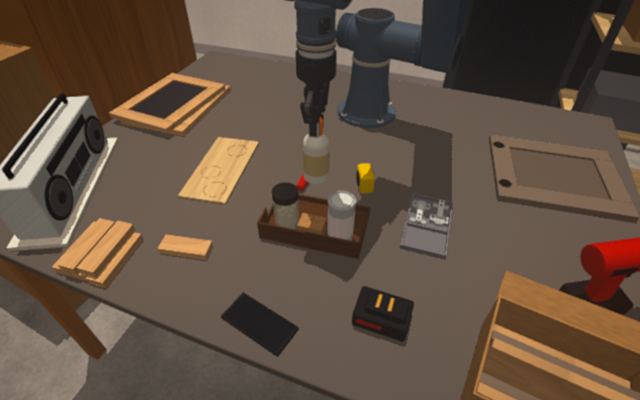

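The bottle hangs upright in the gripper at (316,155). I carry it to the near end of the board.

```bash
python3 -m inch '[-0.8,-1.5,0,-0.1, -1.6,-3,0,-0.12, -1.6,-3,0,-0.12, -1.6,-3,0,-0.12, -1.6,-3,0,-0.12, -1.6,-3,0,-0.12, -1.6,-3,0,-0.12, -1.6,-3,0,-0.12, -1.6,-3,0,-0.12, -1.6,-3,0,-0.12, -1.6,-3,0,-0.12, -1.6,-3,0,-0.12, -0.8,-1.5,0,-0.08, -0.2,-0.25,0,0, 0,0,0,0]'
python3 -m inch '[0,0,-2,0, 0,0,-4,0, 0,0,-4,0, 0,0,-2,0, 0,0,-1,0, 0,0,-0.4,0, 0,0,0,0, 0,0,0,0]'
python3 - <<'E'
from h import *
print(manip.sense()['q'])
snap('top','t3');snap('scene','s3')
E
```

```text
t: 6.75
tcp_pos: [0.3723, -0.3353, 0.2851]
tool_rot: [0.997, 0.082, -0.001, -0.002]
force: [0.7, 0.9, -2.8]
finger_gap: 0.315
t: 7.75
tcp_pos: [0.3732, -0.3368, 0.1531]
tool_rot: [0.997, 0.082, 0.0, 0.001]
force: [0.1, 0.0, -2.1]
finger_gap: 0.312
[-9.56871069e-01  5.14258918e-01  1.83018035e+00  7.23169976e-06
  7.95242521e-01  4.49908042e-01]
```

View pics/t3.png

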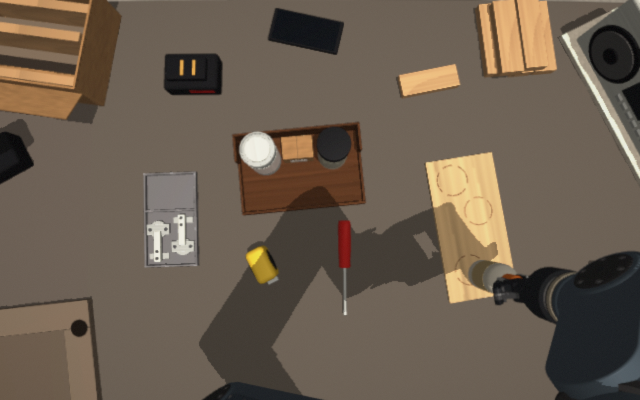

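View pics/s3.png

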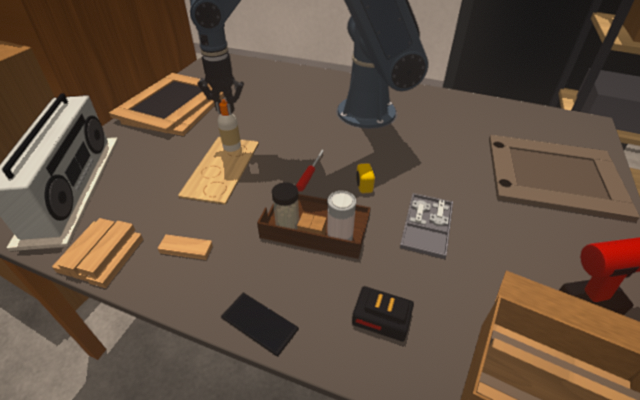

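The bottle is over the board's near end, (490,275) in the top view. I lower it until it makes contact, then release.

```bash
python3 -m inch '[0,0,-0.2,0, 0,0,-0.1,0, 0,0,0,0]'
python3 -m inch '[0,0,0,0, 0,0,0,0, 0,0,0,0, 0,0,0,0]' 70
python3 -m inch '[0,0,1,0, 0,0,3,0, 0,0,4,0, 0,0,2,0, 0,0,0,0]' 100
```

```text
t: 8.22
tcp_pos: [0.3729, -0.3365, 0.1499]
tool_rot: [0.997, 0.082, 0.0, 0.0]
force: [0.1, 0.8, 3.8]
finger_gap: 0.313
t: 8.72
tcp_pos: [0.3727, -0.3364, 0.1492]
tool_rot: [0.997, 0.082, -0.0, -0.0]
force: [0.5, -0.4, 0.5]
finger_gap: 0.7
t: 9.35
tcp_pos: [0.3734, -0.3372, 0.2514]
tool_rot: [0.997, 0.082, 0.001, 0.002]
force: [0.3, -0.3, -0.7]
finger_gap: 1.001
```

```bash
python3 -m inch '[0.75,1.6,0,-0.01, 1.6,3,0,-0.01, 1.6,3,0,-0.01, 1.6,3,0,-0.01, 1.6,3,0,-0.01, 1.6,3,0,-0.01, 1.6,3,0,-0.01, 1.6,3,0,-0.01, 1.6,3,0,0, 1.6,3,0,0, 1.6,3,0,0, 1.6,3,0,0, 1.6,3,0,0, 1.6,3,0,0, 1.6,3,0,0, 0,0,0,0, 0,0,0,0]'
python3 -m inch '[0,0,-2,0, 0,0,-3,0, 0,0,-3,0, 0,0,-3,0, 0,0,-2,0, 0,0,-1.4,0, 0,0,-0.5,0, 0,0,0,0, 0,0,0,0]'
python3 -m inch '[0,0,0,0, 0,0,0,0, 0,0,0,0, 0,0,0,0, 0,0,0,0]' 0 40
```

```text
t: 11.48
tcp_pos: [0.6032, 0.0993, 0.2482]
tool_rot: [0.999, 0.042, -0.001, 0.0]
force: [-0.3, -0.4, -0.4]
finger_gap: 0.998
t: 12.6
tcp_pos: [0.6048, 0.0996, 0.1012]
tool_rot: [0.999, 0.042, 0.001, 0.0]
force: [-1.3, -0.1, 0.9]
finger_gap: 0.996
t: 13.22
tcp_pos: [0.6047, 0.0999, 0.1013]
tool_rot: [0.999, 0.042, 0.001, -0.0]
force: [-0.4, 1.5, 5.7]
finger_gap: 0.717
```

```bash
python3 -m inch '[0,0,1,0, 0,0,3,0, 0,0,4,0, 0,0,4,0, 0,0,3,0, -0.3,-1.4,0,0, -0.3,-2.9,0,0, -0.3,-2.9,0,0, -0.3,-2.9,0,0, -0.3,-2.9,0,0, -0.3,-2.9,0,0, -0.3,-2.9,0,0, -0.3,-2.9,0,0, -0.3,-2.9,0,0, -0.3,-2.9,0,0, -0.3,-2.9,0,0, -0.3,-2.9,0,0, -0.3,-2.9,0,0, -0.4,-2.9,0,0]'
python3 -m inch '[-0.3,-1.5,0,0, 0,0,0,0, 0,0,-2,0, 0,0,-4,0, 0,0,-4,0, 0,0,-3,0, 0,0,-1,0, 0,0,-0.5,0, 0,0,0,0, 0,0,0,0]'
python3 - <<'E'
from h import *
snap('scene','s4');snap('top','t4')
a=cv2.imread('pics/s4.png')[60:260,120:440];b=cv2.imread('pics/t4.png')[100:300,320:640]
cv2.imwrite('pics/c4.png',cv2.resize(np.vstack([a,b]),None,fx=1.45,fy=1.45))
E
```

```text
t: 15.6
tcp_pos: [0.559, -0.2922, 0.2473]
tool_rot: [0.999, 0.042, -0.002, -0.002]
force: [0.1, -0.3, -3.1]
finger_gap: 0.718
t: 16.85
tcp_pos: [0.559, -0.3068, 0.1067]
tool_rot: [0.999, 0.042, 0.001, 0.001]
force: [1.1, -0.9, -3.6]
finger_gap: 0.718
```

View pics/c4.png

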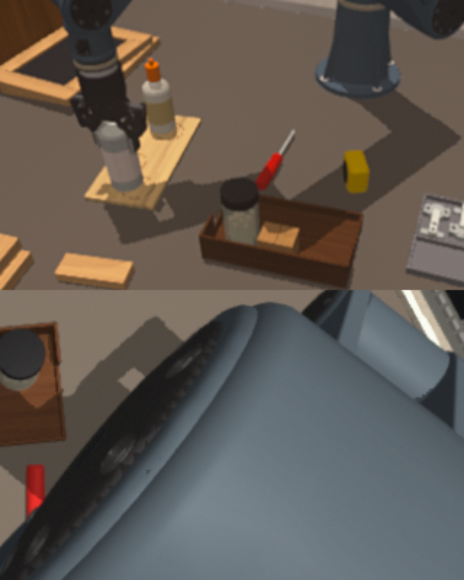

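The tin is upright over the board's far end and the bottle stands on the near end. I set the tin down.

```bash
python3 -m inch '[0,0,-0.2,0, 0,0,-0.1,0, 0,0,0,0, 0,0,0,0]'
python3 -m inch '[0,0,0,0, 0,0,0,0, 0,0,0,0, 0,0,0,0]' 100
python3 -m inch '[0,0,1,0, 0,0,3,0, 0,0,4,0, 0,0,4,0, 0,0,2.5,0, 0,0,0,0]'
```

```text
t: 17.45
tcp_pos: [0.5588, -0.3066, 0.1043]
tool_rot: [0.999, 0.042, 0.001, 0.001]
force: [-1.5, 2.6, 5.5]
finger_gap: 0.716
t: 17.95
tcp_pos: [0.5582, -0.3064, 0.1021]
tool_rot: [0.999, 0.042, -0.0, -0.0]
force: [-0.2, 0.1, 0.3]
finger_gap: 0.996
t: 18.7
tcp_pos: [0.5595, -0.3072, 0.2504]
tool_rot: [0.999, 0.042, 0.002, 0.002]
force: [-0.1, -0.5, 0.3]
finger_gap: 0.999
```

```bash
python3 -m inch '[0.27,0.95,0,0, 0.6,2.9,0,0, 0.6,2.9,0,0, 0.6,2.9,0,0, 0.6,2.9,0,0, 0.6,2.9,0,0, 0.6,2.9,0,0, 0.6,2.9,0,0, 0.6,2.9,0,0, 0.6,2.9,0,0, 0,0,0,0, 0,0,0,0, 0,0,-2,0, 0,0,-3,0, 0,0,-3,0, 0,0,-3,0, 0,0,-1.5,0, 0,0,-1,0, 0,0,0,0, 0,0,0,0]'
python3 -m inch '[0,0,0,0, 0,0,0,0, 0,0,0,0, 0,0,0,0, 0,0,0,0]' 0 40
```

```text
t: 21.2
tcp_pos: [0.6157, -0.0361, 0.1133]
tool_rot: [0.999, 0.042, 0.001, 0.0]
force: [-0.5, -0.0, 0.1]
finger_gap: 1.003
t: 21.82
tcp_pos: [0.6156, -0.0358, 0.1136]
tool_rot: [0.999, 0.042, 0.001, 0.0]
force: [-0.2, 0.9, 5.2]
finger_gap: 0.712
```

```bash
python3 -m inch '[0,0,1,0, 0,0,3,0, 0,0,4,0, 0,0,4,0, 0,0,3,0, -0.7,-1.4,0,0, -1.5,-2.9,0,0, -1.5,-2.9,0,0, -1.5,-2.9,0,0, -1.5,-2.9,0,0, -1.5,-2.9,0,0, -1.5,-2.9,0,0, -1.5,-2.9,0,0, -1.5,-2.9,0,0, -1.5,-2.9,0,0, -0.7,-1.1,0,0, 0,0,0,0, 0,0,0,0]'
python3 -m inch '[0,0,-2,0, 0,0,-4,0, 0,0,-4,0, 0,0,-3,0, 0,0,-1,0, 0,0,-0.5,0, 0,0,-0.2,0, 0,0,0,0, 0,0,0,0]'
```

```text
t: 24.08
tcp_pos: [0.4659, -0.3207, 0.2618]
tool_rot: [0.999, 0.042, -0.0, -0.001]
force: [-0.8, 0.8, -3.0]
finger_gap: 0.714
t: 25.2
tcp_pos: [0.4666, -0.3222, 0.1165]
tool_rot: [0.999, 0.042, 0.001, 0.001]
force: [0.1, 0.8, 3.7]
finger_gap: 0.707
```

```bash
python3 -m inch '[0,0,0,0, 0,0,0,0, 0,0,0,0, 0,0,0,0]' 100
python3 -m inch '[0,0,1,0, 0,0,3,0, 0,0,4,0, 0,0,4,0, 0,0,3,0, 0.8,3,0,0, 0.8,4,0,0, 0.8,4,0,0, 0.8,4,0,0, 0.8,4,0,0, 0.8,4,0,0, 0.8,4,0,0, 0,0,0,0, 0,0,0,0]'
python3 - <<'E'
from h import *
snap('scene','s5');snap('top','t5')
P,rgb=cloud('top');X,Y,Z=P[...,0],P[...,1],P[...,2]
n,l,st,c=cv2.connectedComponentsWithStats(((X>.56)&(X<.66)&(Y>-.05)&(Y<.12)&(Z>.045)&(Z<.064)).astype(np.uint8))
for i in range(1,n):
    if st[i,4]>200: print(P[l==i].mean(0), cv2.minAreaRect(P[l==i][:,:2].astype(np.float32)))
# kit outline by pixels
big=cv2.resize(rgb[160:280,130:215,::-1],None,fx=6,fy=6,interpolation=cv2.INTER_CUBIC); cv2.imwrite('pics/kit.png',big[:600])
for (x0,x1,y0,y1,nm) in [(-.0,.0,0,0,'')]: pass
E
```

```text
t: 25.7
tcp_pos: [0.4659, -0.3219, 0.1152]
tool_rot: [0.999, 0.042, -0.0, -0.0]
force: [0.2, 0.7, 0.0]
finger_gap: 1.001
t: 27.45
tcp_pos: [0.522, -0.0521, 0.2658]
tool_rot: [0.999, 0.042, 0.0, 0.0]
force: [-0.6, 0.3, -0.5]
finger_gap: 1.001
```

View pics/t5.png

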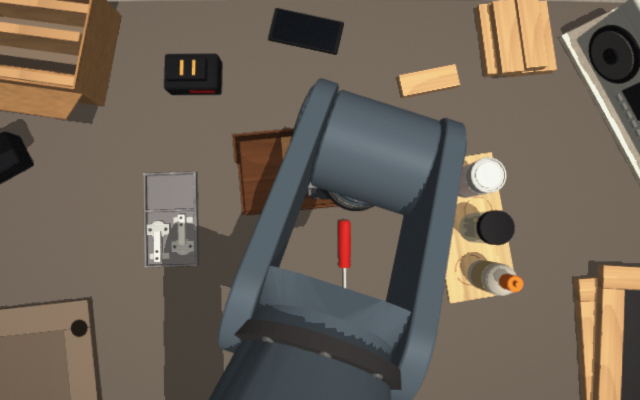

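View pics/s5.png

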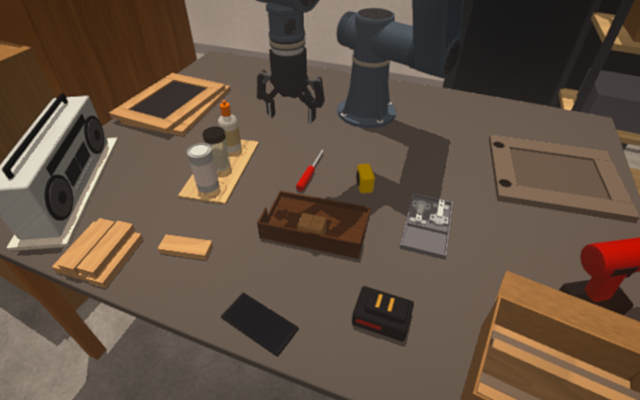

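View pics/kit.png

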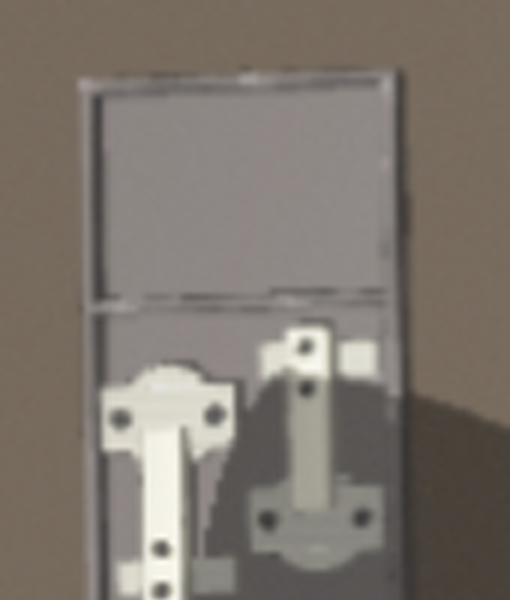

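All three containers stand upright on the board: tin (487,175), jar (494,228), bottle (490,275) in the top view. The box in the tray is undisturbed. Next I work out the compartment position and move above the box.

```bash
python3 - <<'E'
from h import *
def px(x,y): return (130+(x+.5)/6-.5,160+(y+.5)/6-.5)
c=[px(84,82),px(398,74),px(90,303),px(396,296)]
p=plane('top',c,.014); print(np.round(p,4), 'mean',p.mean(0)); print(np.linalg.norm(p[0]-p[1]),np.linalg.norm(p[2]-p[3]),np.linalg.norm(p[0]-p[2]),np.linalg.norm(p[1]-p[3]), np.linalg.inv(optics.camera_model('top')['camera_from_world'])[:3,3])
P,rgb=cloud('top');X,Y,Z=P[...,0],P[...,1],P[...,2]
m=(Z>.0095)&(Z<.025)&(X>.36)&(X<.6)&(Y>.22)&(Y<.38)
q=P[m];print(np.percentile(q[:,:2],[0,1,99,100],axis=0))
m=(Z<.008)&(Z>.0025)&(X>.45)&(X<.59)&(Y>.22)&(Y<.38); q=P[m]
print(np.percentile(q[:,:2],[2,5,50,95,98],axis=0), np.median(q[:,2]))
E
python3 -m inch '[1.5,2,0,0, 3,3,0,0, 3,3,0,0, 0,0,0,0, 0,0,0,0]'
python3 - <<'E'
from h import *
snap('wrist','w6')
P,rgb=cloud('wrist');X,Y,Z=P[...,0],P[...,1],P[...,2]
n,l,st,c=cv2.connectedComponentsWithStats(((X>.57)&(X<.65)&(Y>-.05)&(Y<.12)&(Z>.045)&(Z<.064)).astype(np.uint8))
for i in range(1,n):
    if st[i,4]>200: print(P[l==i].mean(0), cv2.minAreaRect(P[l==i][:,:2].astype(np.float32)))
E
```

```text
[[0.576  0.3496 0.014 ]
 [0.5786 0.2413 0.014 ]
 [0.5003 0.3456 0.014 ]
 [0.5028 0.2406 0.014 ]] mean [0.53942321 0.29425649 0.014     ]
0.10831291197278627 0.10502141424853455 0.07576316699535796 0.07575794359951539 [ 0.46380612 -0.01384526  0.86001803]
[[0.38460685 0.23522323]
 [0.38691998 0.23677733]
 [0.5785417  0.34943757]
 [0.58082997 0.35155067]]
[[0.45573815 0.23361271]
 [0.46197273 0.2459694 ]
 [0.5256969  0.2943654 ]
 [0.57153116 0.3454576 ]
 [0.57574652 0.36512105]] 0.004734685157703811
t: 28.18
tcp_pos: [0.5964, 0.0271, 0.2649]
tool_rot: [0.999, 0.041, -0.001, 0.0]
force: [-0.6, -0.7, 0.0]
finger_gap: 0.997
[0.62348823 0.03445171 0.05666319] ((0.6227944493293762, 0.0343950130045414), (0.04421002045273781, 0.060081008821725845), 4.810186386108398)
```

View pics/w6.png

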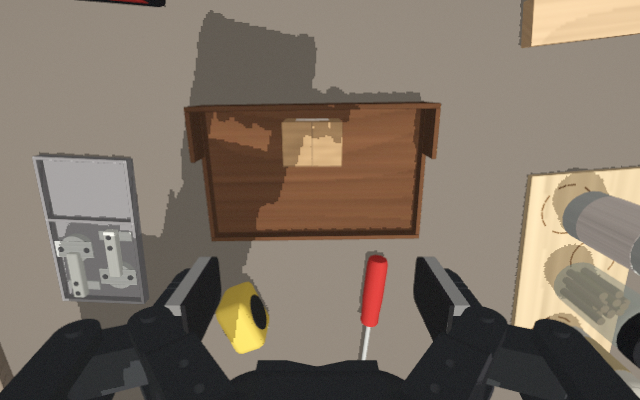

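Box at (0.6223,0.0343) with yaw 0.084, and compartment centre at (0.539,0.294) with yaw about 0.024. I descend on the box with the jaws along its y.

```bash
python3 -m inch '[1.5,0.3,-2,0, 1,0.25,-4,0, 0,0,-4,0, 0,0,-4,0, 0,0,-3.5,0, 0,0,-2.5,0, 0,0,-1.5,0, 0,0,-0.8,0, 0,0,0,0, 0,0,0,0]'
python3 -m inch '[0,0,0,0, 0,0,0,0, 0,0,0,0, 0,0,0,0, 0,0,0,0]' 0 40
python3 -m inch '[0,0,1,0, 0,0,3,0, 0,0,4,0, 0,0,3,0, 0,0,0,0]'
```

```text
t: 29.48
tcp_pos: [0.6227, 0.0336, 0.0433]
tool_rot: [0.999, 0.042, 0.001, 0.0]
force: [-0.5, 0.0, -0.1]
finger_gap: 1.003
t: 30.1
tcp_pos: [0.6225, 0.0338, 0.0433]
tool_rot: [0.999, 0.042, 0.001, 0.0]
force: [-1.0, 1.6, 5.9]
finger_gap: 0.698
t: 30.72
tcp_pos: [0.6233, 0.0335, 0.1544]
tool_rot: [0.999, 0.042, 0.002, 0.0]
force: [-0.0, 0.1, -4.7]
finger_gap: 0.692
```

```bash
python3 -m inch '[-0.2,0.8,0,0, -0.9,2.8,0,-0.01, -0.9,2.8,0,-0.01, -0.9,2.8,0,-0.01, -0.9,2.8,0,-0.01, -0.9,2.8,0,-0.01, -0.9,2.8,0,-0.01, -0.9,2.8,0,0, -0.9,2.8,0,0, -0.9,2.8,0,0, 0,0,0,0, 0,0,0,0]'
python3 -m inch '[0,0,-2,0, 0,0,-3,0, 0,0,-3,0, 0,0,-0.8,0, 0,0,0,0, 0,0,0,0]'
python3 - <<'E'
from h import *
snap('scene','s7');snap('top','t7');snap('wrist','w7')
a=cv2.imread('pics/s7.png')[140:290,360:500];b=cv2.imread('pics/t7.png')[130:280,100:240]
cv2.imwrite('pics/c7.png',cv2.resize(np.hstack([a,b]),None,fx=2.8,fy=2.8))
E
```

```text
t: 32.22
tcp_pos: [0.5378, 0.2934, 0.1506]
tool_rot: [1.0, 0.012, -0.002, 0.001]
force: [0.1, -0.0, -3.8]
finger_gap: 0.697
t: 32.98
tcp_pos: [0.54, 0.2937, 0.0655]
tool_rot: [1.0, 0.012, 0.001, -0.0]
force: [0.9, 0.0, -3.4]
finger_gap: 0.697
```

View pics/c7.png

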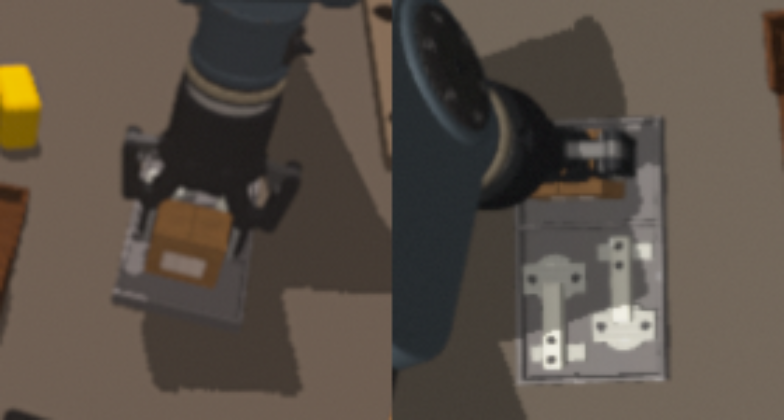

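View pics/w7.png

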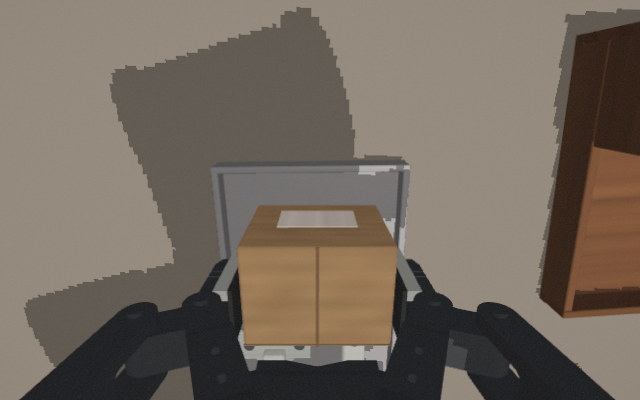

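The box hangs level over the empty compartment, centred and aligned. I lower it.

```bash
python3 -m inch '[0,0,-1,0, 0,0,-0.8,0, 0,0,-0.4,0, 0,0,0,0, 0,0,0,0]'
python3 - <<'E'
from h import *
snap('wrist','w8')
E
```

```text
t: 33.75
tcp_pos: [0.539, 0.2937, 0.0422]
tool_rot: [1.0, 0.012, 0.0, 0.0]
force: [0.3, 0.8, -3.8]
finger_gap: 0.696
```

View pics/w8.png

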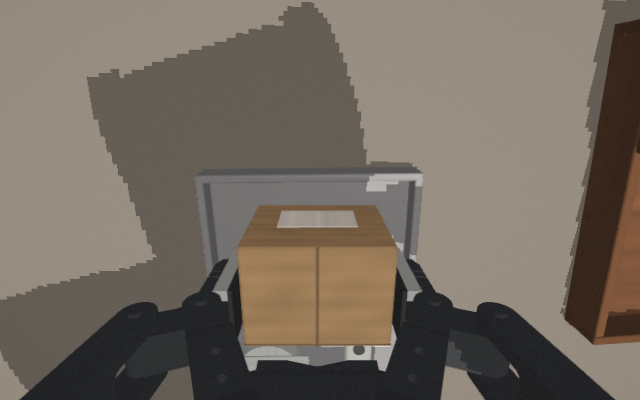

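```bash
python3 -m inch '[0,0,-0.15,0, 0,0,0,0, 0,0,0,0]'
python3 -m inch '[0,0,0,0, 0,0,0,0, 0,0,0,0]' 88
python3 -m inch '[0,0,1,0, 0,0,3,0, 0,0,4,0, 0,0,4,0, 0,0,4,0, 0,0,4.5,0, 0,0,0,0, 0,0,0,0]' 100
python3 - <<'E'
from h import *
snap('wrist','w9')
P,rgb=cloud('wrist');X,Y,Z=P[...,0],P[...,1],P[...,2]
n,l,st,c=cv2.connectedComponentsWithStats(((X>.49)&(X<.6)&(Y>.2)&(Y<.4)&(Z>.044)&(Z<.064)).astype(np.uint8))
for i in range(1,n):
    if st[i,4]>200: print(P[l==i].mean(0), cv2.minAreaRect(P[l==i][:,:2].astype(np.float32)),np.percentile(P[l==i][:,2],[5,95]))
E
```

```text
t: 34.17
tcp_pos: [0.5391, 0.2938, 0.0413]
tool_rot: [1.0, 0.012, 0.0, -0.0]
force: [-1.6, -1.0, 1.7]
finger_gap: 0.694
t: 34.55
tcp_pos: [0.5391, 0.2937, 0.0409]
tool_rot: [1.0, 0.012, 0.0, -0.0]
force: [1.1, -0.4, -0.3]
finger_gap: 0.882
t: 35.55
tcp_pos: [0.5384, 0.2935, 0.246]
tool_rot: [1.0, 0.012, -0.0, 0.0]
force: [-0.1, -0.4, -0.6]
finger_gap: 1.006
[0.54064639 0.29378268 0.05453276] ((0.5393192768096924, 0.29380306601524353), (0.045097652822732925, 0.0600174218416214), 1.463236689567566) [0.05320219 0.05589673]
```

View pics/w9.png

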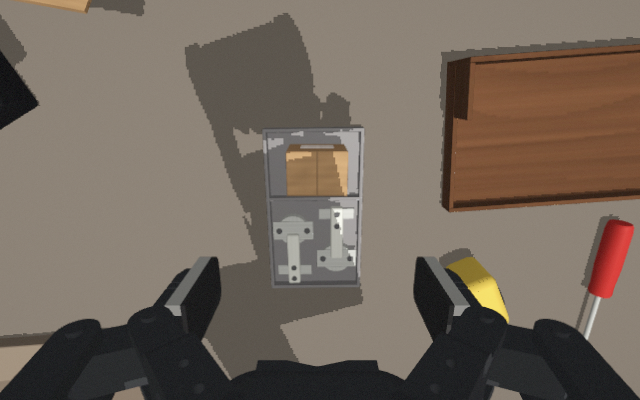

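The screw box sits flat in the compartment at (0.5393,0.2938), 0 to 1 mm from its centre. Now I return the containers, jar first.

```bash
python3 -m inch '[-0.1,-1.55,0,0, -0.45,-3.75,0,0.01, -0.45,-3.75,0,0.01, -0.45,-3.75,0,0.01, -0.45,-3.75,0,0.01, -0.45,-3.75,0,0.01, -0.45,-3.75,0,0.01, -0.45,-3.75,0,0, -0.45,-3.75,0,0, -0.45,-3.75,0,0, -0.45,-3.75,0,0, -0.45,-3.75,0,0, -0.45,-3.75,0,0, -0.45,-3.75,0,0, -0.45,-3.75,0,0, -0.45,-3.75,0,0, -0.45,-3.75,0,0, 0,0,0,0, 0,0,0,0]'
python3 - <<'E'
from h import *
snap('wrist','w10')
P,rgb=cloud('wrist');X,Y,Z=P[...,0],P[...,1],P[...,2]
for lo,hi in [(.11,.142),(.145,.2)]:
  n,l,st,c=cv2.connectedComponentsWithStats(((X>.3)&(X<.62)&(Y>-.43)&(Y<-.2)&(Z>lo)&(Z<hi)).astype(np.uint8))
  for i in range(1,n):
    if st[i,4]>200: print(st[i,4],cv2.minEnclosingCircle(P[l==i][:,:2].astype(np.float32)),P[l==i][:,2].mean())
E
```

```text
t: 37.98
tcp_pos: [0.4648, -0.3212, 0.2448]
tool_rot: [0.999, 0.041, -0.001, -0.001]
force: [-0.0, -0.2, 0.3]
finger_gap: 0.999
7634 ((0.5585845112800598, -0.3062647581100464), 0.031740281730890274) 0.13365570763949752
5237 ((0.4666022062301636, -0.32184475660324097), 0.031331177800893784) 0.1293035271608181
2146 ((0.3744141757488251, -0.3355258107185364), 0.027356009930372238) 0.12205356974130516
1402 ((0.37349751591682434, -0.3360821604728699), 0.014348318800330162) 0.1619605265374922
```

Everything is where I left it. I grip the jar and lift it.

```bash
python3 -m inch '[0,0,-2,0, 0,0,-3,0, 0,0,-3,0, 0,0,-2.5,0, 0,0,-1.6,0, 0,0,-0.95,0, 0,0,0,0, 0,0,0,0]'
python3 -m inch '[0,0,0,0, 0,0,0,0, 0,0,0,0, 0,0,0,0, 0,0,0,0]' 0 40
python3 -m inch '[0,0,1,0, 0,0,3,0, 0,0,4,0, 0,0,4,0, 0,0,2.7,0, 0.7,1.4,0,0, 1.5,2.9,0,0, 1.5,2.9,0,0, 1.5,2.9,0,0, 1.5,2.9,0,0, 1.5,2.9,0,0, 1.5,2.9,0,0, 1.5,2.9,0,0, 1.5,2.9,0,0, 1.5,2.9,0,0, 0.7,1.1,0,0, 0,0,0,0, 0,0,0,0]'
python3 -m inch '[0,0,-2,0, 0,0,-4,0, 0,0,-4,0, 0,0,-3,0, 0,0,-1,0, 0,0,-0.5,0, 0,0,0,0, 0,0,0,0]'
```

```text
t: 39.02
tcp_pos: [0.4664, -0.3222, 0.1161]
tool_rot: [0.999, 0.042, 0.001, 0.001]
force: [-0.0, 0.6, 0.4]
finger_gap: 0.998
t: 39.65
tcp_pos: [0.4663, -0.3221, 0.1164]
tool_rot: [0.999, 0.042, 0.001, 0.001]
force: [-0.5, 0.7, 4.5]
finger_gap: 0.709
t: 41.9
tcp_pos: [0.6142, -0.0365, 0.2617]
tool_rot: [0.999, 0.042, -0.001, 0.0]
force: [-0.3, -0.5, -2.4]
finger_gap: 0.705
t: 42.9
tcp_pos: [0.6158, -0.0361, 0.1186]
tool_rot: [0.999, 0.042, 0.001, 0.0]
force: [0.1, -0.0, -2.9]
finger_gap: 0.709
```

```bash
python3 -m inch '[0,0,-0.3,0, 0,0,-0.2,0, 0,0,0,0, 0,0,0,0]'
python3 -m inch '[0,0,0,0, 0,0,0,0, 0,0,0,0, 0,0,0,0]' 100
python3 -m inch '[0,0,1,0, 0,0,3,0, 0,0,4,0, 0,0,4,0, 0,0,1.5,0, -0.27,-0.95,0,0, -0.6,-2.9,0,0, -0.6,-2.9,0,0, -0.6,-2.9,0,0, -0.6,-2.9,0,0, -0.6,-2.9,0,0, -0.6,-2.9,0,0, -0.6,-2.9,0,0, -0.6,-2.9,0,0, -0.6,-2.9,0,0, 0,0,0,0, 0,0,0,0]'
```

```text
t: 43.4
tcp_pos: [0.6155, -0.0358, 0.1134]
tool_rot: [0.999, 0.042, 0.001, 0.0]
force: [-1.5, 0.3, 5.7]
finger_gap: 0.713
t: 43.9
tcp_pos: [0.6149, -0.0358, 0.1121]
tool_rot: [0.999, 0.042, -0.0, -0.0]
force: [-0.7, 0.7, -0.1]
finger_gap: 0.999
t: 46.02
tcp_pos: [0.5573, -0.3056, 0.2456]
tool_rot: [0.999, 0.042, -0.001, -0.001]
force: [0.1, -0.6, 0.4]
finger_gap: 1.004
```

```bash
python3 -m inch '[0,0,-2,0, 0,0,-3,0, 0,0,-3,0, 0,0,-3,0, 0,0,-2,0, 0,0,-1.2,0, 0,0,-0.2,0, 0,0,0,0, 0,0,0,0]'
python3 -m inch '[0,0,0,0, 0,0,0,0, 0,0,0,0, 0,0,0,0, 0,0,0,0]' 0 40
python3 -m inch '[0,0,1,0, 0,0,3,0, 0,0,4,0, 0,0,4,0, 0,0,3,0, 0.3,1.5,0,0, 0.4,2.9,0,0, 0.3,2.9,0,0, 0.3,2.9,0,0, 0.3,2.9,0,0, 0.3,2.9,0,0, 0.3,2.9,0,0, 0.3,2.9,0,0, 0.3,2.9,0,0, 0.3,2.9,0,0, 0.3,2.9,0,0, 0.3,2.9,0,0, 0.3,2.9,0,0, 0.3,2.9,0,0]'
python3 -m inch '[0.3,1.4,0,0, 0,0,0,0, 0,0,-2,0, 0,0,-4,0, 0,0,-4,0, 0,0,-3,0, 0,0,-1,0, 0,0,-0.7,0, 0,0,0,0, 0,0,0,0]'
```

```text
t: 47.15
tcp_pos: [0.5588, -0.3066, 0.1043]
tool_rot: [0.999, 0.042, 0.001, 0.001]
force: [0.4, -0.4, 0.6]
finger_gap: 1.001
t: 47.78
tcp_pos: [0.5585, -0.3064, 0.1042]
tool_rot: [0.999, 0.042, 0.0, 0.0]
force: [-1.4, 1.7, 4.9]
finger_gap: 0.717
t: 50.15
tcp_pos: [0.5991, 0.0877, 0.2505]
tool_rot: [0.999, 0.042, -0.003, -0.0]
force: [0.2, 0.5, -3.4]
finger_gap: 0.716
t: 51.4
tcp_pos: [0.6051, 0.0996, 0.1076]
tool_rot: [0.999, 0.042, 0.001, 0.0]
force: [0.2, -0.1, -4.1]
finger_gap: 0.714
```

```bash
python3 -m inch '[0,0,-0.4,0, 0,0,-0.2,0, 0,0,0,0, 0,0,0,0]'
python3 -m inch '[0,0,0,0, 0,0,0,0, 0,0,0,0, 0,0,0,0]' 100
python3 -m inch '[0,0,1,0, 0,0,3,0, 0,0,4,0, 0,0,4,0, 0,0,3,0, -0.75,-1.6,0,0, -1.6,-3,0,0, -1.6,-3,0,0, -1.6,-3,0,0, -1.6,-3,0,0, -1.6,-3,0,0, -1.6,-3,0,0, -1.6,-3,0,0, -1.6,-3,0,0, -1.6,-3,0,0, -1.6,-3,0,0, -1.6,-3,0,0, -1.6,-3,0,0, -1.6,-3,0,0]'
python3 -m inch '[-1.6,-3,0,0, 0,0,0,0, 0,0,0,0]'
```

```text
t: 51.9
tcp_pos: [0.6046, 0.0998, 0.1012]
tool_rot: [0.999, 0.042, 0.001, 0.0]
force: [-0.7, 1.5, 5.5]
finger_gap: 0.708
t: 52.4
tcp_pos: [0.6043, 0.0996, 0.1001]
tool_rot: [0.999, 0.042, -0.0, -0.0]
force: [-0.7, -0.3, 1.0]
finger_gap: 1.002
t: 54.78
tcp_pos: [0.3868, -0.3067, 0.2493]
tool_rot: [0.999, 0.042, -0.001, -0.001]
force: [0.7, 0.5, -0.1]
finger_gap: 1.004
t: 55.15
tcp_pos: [0.3719, -0.3354, 0.2496]
tool_rot: [0.999, 0.041, -0.001, -0.001]
force: [0.5, -0.1, 0.3]
finger_gap: 0.999
```

```bash
python3 -m inch '[0,0,-2.5,0, 0,0,-3,0, 0,0,-2.5,0, 0,0,-1.5,0, 0,0,-0.55,0, 0,0,0,0, 0,0,0,0]'
python3 -m inch '[0,0,0,0, 0,0,0,0, 0,0,0,0, 0,0,0,0, 0,0,0,0, 0,0,0,0]' 0 40
python3 -m inch '[0,0,1,0, 0,0,2,0, 0,0,3,0, 0,0,4,0, 0,0,4,0, 0,0,1,0, 0,0,0,0]'
python3 - <<'E'
from h import *
snap('scene','s11')
E
```

```text
t: 56.02
tcp_pos: [0.3731, -0.3364, 0.1504]
tool_rot: [0.999, 0.042, 0.0, 0.001]
force: [0.5, 0.8, 0.7]
finger_gap: 1.001
t: 56.78
tcp_pos: [0.3728, -0.3363, 0.1501]
tool_rot: [0.999, 0.042, 0.0, 0.0]
force: [-0.2, 1.7, 5.9]
finger_gap: 0.313
t: 57.65
tcp_pos: [0.3725, -0.336, 0.2995]
tool_rot: [0.999, 0.042, -0.0, -0.0]
force: [0.3, -0.0, -2.9]
finger_gap: 0.314
```

View pics/s11.png

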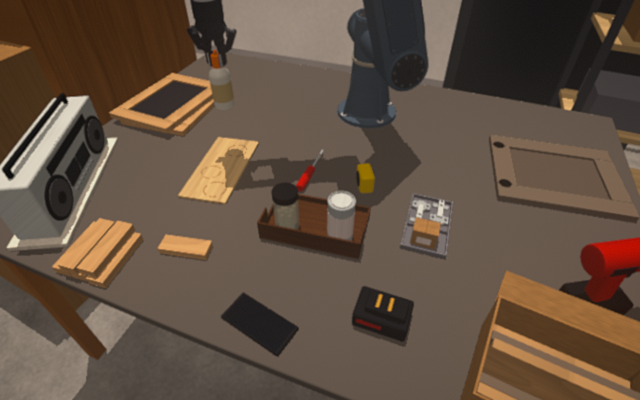

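Tin and jar are back in the tray, the box is in the kit, and the bottle hangs upright at (221,88). I carry it back, turning the jaws along x.

```bash
python3 -m inch '[0.8,1.5,0,0.1, 1.6,3,0,0.12, 1.6,3,0,0.12, 1.6,3,0,0.12, 1.6,3,0,0.12, 1.6,3,0,0.12, 1.6,3,0,0.12, 1.6,3,0,0.12, 1.6,3,0,0.12, 1.6,3,0,0.12, 1.6,3,0,0.12, 1.6,3,0,0.12, 0.8,1.5,0,0.12, 0.2,0.25,0,0.03, 0,0,0,0, 0,0,0,0]'
python3 -m inch '[0,0,-2,0, 0,0,-4,0, 0,0,-4,0, 0,0,-3,0, 0,0,-1,0, 0,0,-0.6,0, 0,0,0,0, 0,0,0,0]'
python3 - <<'E'
from h import *
snap('scene','s12')
E
```

```text
t: 59.7
tcp_pos: [0.5662, 0.0254, 0.2992]
tool_rot: [0.678, 0.735, -0.001, -0.0]
force: [0.5, -0.1, -2.4]
finger_gap: 0.312
t: 60.7
tcp_pos: [0.5676, 0.026, 0.155]
tool_rot: [0.677, 0.736, 0.001, 0.001]
force: [0.0, 0.3, -2.1]
finger_gap: 0.312
```

View pics/s12.png

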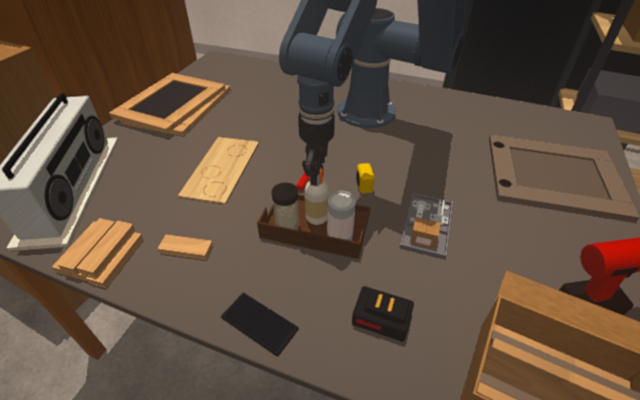

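Target height is 0.147 measured, 8 mm down.

```bash
python3 -m inch '[0,0,-0.5,0, 0,0,-0.3,0, 0,0,0,0, 0,0,0,0]'
python3 -m inch '[0,0,0,0, 0,0,0,0, 0,0,0,0, 0,0,0,0, 0,0,0,0]' 100
python3 -m inch '[0,0,1,0, 0,0,3,0, 0,0,4,0, 0,0,3,0, -3,-2,0,0, -4,-4,0,0, -4,-4,0,0, -4,-4,0,0, -2,-4,0,0, 0,-4,0,0, 0,-4,0,0, 0,-4,0,0, 0,0,0,0, 0,0,0,0]'
python3 - <<'E'
from h import *
snap('scene','s13');snap('top','t13')
P,rgb=cloud('top');X,Y,Z=P[...,0],P[...,1],P[...,2]
for lo,hi in [(.112,.142),(.14,.2),(.045,.064)]:
  n,l,st,c=cv2.connectedComponentsWithStats(((X>.38)&(X<.66)&(Y>-.09)&(Y<.36)&(Z>lo)&(Z<hi)).astype(np.uint8))
  for i in range(1,n):
    if st[i,4]>200: print(st[i,4],cv2.minEnclosingCircle(P[l==i][:,:2].astype(np.float32)),np.percentile(P[l==i][:,2],[5,50,95]))
E
```

```text
t: 61.25
tcp_pos: [0.567, 0.0262, 0.1471]
tool_rot: [0.677, 0.736, 0.0, 0.0]
force: [-2.3, 0.2, 6.2]
finger_gap: 0.319
t: 61.88
tcp_pos: [0.5667, 0.0262, 0.1457]
tool_rot: [0.677, 0.736, -0.0, -0.0]
force: [-0.6, 0.1, -0.4]
finger_gap: 0.997
t: 63.62
tcp_pos: [0.3964, -0.2732, 0.256]
tool_rot: [0.677, 0.736, 0.0, -0.0]
force: [-0.3, 0.8, 0.4]
finger_gap: 0.997
972 ((0.6158782839775085, -0.0366002656519413), 0.03126407042145729) [0.12438005 0.12690031 0.12890124]
1044 ((0.6049708724021912, 0.09917974472045898), 0.03190586343407631) [0.12626517 0.13070575 0.1331747 ]
419 ((0.5664300322532654, 0.024769823998212814), 0.026404837146401405) [0.11273564 0.11748504 0.12553708]
226 ((0.5663555860519409, 0.02485601417720318), 0.013915138319134712) [0.15071841 0.16069719 0.17222146]
734 ((0.5387496948242188, 0.29132118821144104), 0.03714262694120407) [0.0515777  0.05460414 0.05684659]
566 ((0.3980752229690552, 0.10263725370168686), 0.03340424597263336) [0.0515977  0.05977614 0.06245347]
```

View pics/t13.png

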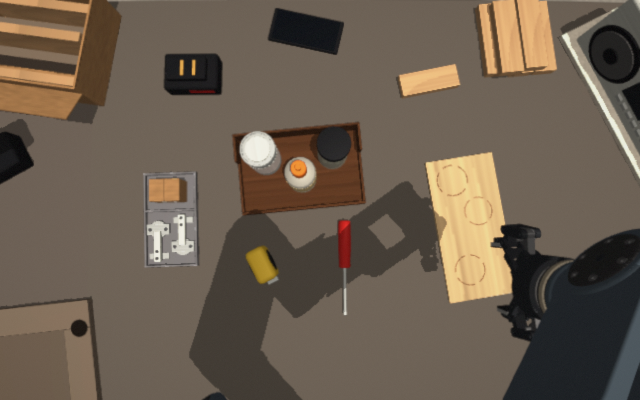

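View pics/s13.png

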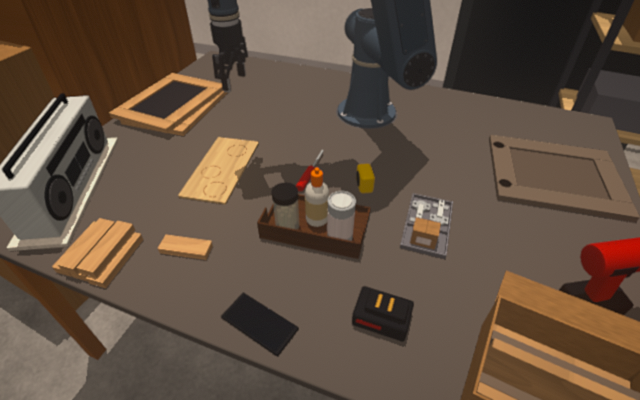

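All containers are within 1 mm of where the same camera saw them at the start, and the screw box is in its compartment at (167,190). Tape measure and screwdriver have not moved, and the gripper is clear.

```bash
python3 -c "
from station import job; print(job.sign_off())"
```

```text
the job is handed in; nothing more can be done
None
```

I finished the task and handed it in at about 64 s of the allowed 138 s. The sign-off gives no verdict, so what follows rests on my own camera checks.

- **What I did:** I stood the bottle, tin and jar on the drip board. Then I put the screw box upright in the kit tray's empty compartment, and returned the jar, tin and bottle to their spots.
- **Containers:** In the last top view, each stands upright within about 1 mm of where that same camera saw it at the start (limit 15 mm).
- **Screw box:** Just after release, the wrist camera put it flat at (0.539, 0.294), within about 1 mm of the measured compartment centre. The last top view read its y as 2–3 mm lower, which is camera scatter and well inside the limits.
- **Other things:** The tape measure and screwdriver show in the same place as in the first pictures. The gripper was clear of everything.
- **Forces:** The force readings I took stayed below about 7 N, and none of the final checks failed.

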